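# Stand up the slumped instrument cassette and close the rack's retaining bar

### The arm

A 7-joint arm with a two-finger parallel gripper is mounted at the origin on a cart in front of the work surface, level with it; the furniture and walls round the work are solid. World frame = base frame: x ahead of the robot, y to its left, z up, the work surface at z = 0. Lengths are in m, angles in rad, forces in N, time in s.
With the tool pointing down it reaches from about 0.4 to 0.85 m from the base axis. Payload 10.4 kg.
Tool frame: the origin (TCP) lies on the centre line of the jaws, within the pads' length; the fingertips stand 17 mm ahead of it and the grasp point (between the pads) lies 2 mm behind it; z points along the fingers, y is the line along which they close (so a half turn about z gives the same grasp; the last joint's range is limited). The gripper opens to 85 mm and grips with 20 to 120 N. Pads are 22 mm wide; open, the fingers measure 114 mm over their backs; the gripper's body (76 mm by 85 mm) begins 54 mm behind the grasp point. The pads swing forward as they close: fully open they stand 13 mm farther back than shut.
Start: joints at [1.288, 0.332, -0.065, 1.46, 0.022, 1.35, -0.088], TCP at [0.161, -0.604, 0.219] pointing down, gripper open.
Joint ranges: [-2.6, 2.6], [-0.5, 2.12], [-1.47, 1.34], [0.16, 2.42], [-1.27, 4.41], [0.06, 2.06], [-2.6, 2.6]. Speed limits (rad/s): [2.22, 2.22, 2.79, 2.79, 3.14, 3.14, 3.14].

### API

Orientations are given as a unit quaternion [x, y, z, w].
In Python, from workcell import get_obs, optics, job gives the robot as it stands. The module is installed in compiled form; this text tells all that it offers.
- The arm moves only by the tool send_rows, never from a script. Its argument "plan" is a list that holds one entry, the list of rows, each a list of 7 numbers: the turn, a rotation vector about the tool's x, y, z in units of 1.5 rad (1.0 is 1.5 rad), then the shift along the tool's x, y, z in units of 20 cm (1.0 is 20 cm), then the opening, from 0 (shut) to 1 (fully open). A call has 1 to 20 rows; each row shifts and turns the commanded pose from where the row before left it, along the tool's axes as they then stand; what a row does not reach is not made up. A row lasts 1/12 s, in which the tool goes at most 41.7 mm and 7.16 degrees, less where a joint would pass 70% of its speed; a pose out of reach is approached as far as the arm can. A call with a number of a shift or a turn outside -1 to 1 is refused whole. A call with a gripper value outside its range is refused whole. The fingers move at their own pace and stop on an object; "squeeze" is the grip in N (left out, the last holds). Time passes only in rows, so rows that do not move let the fingers close. It gives the time, the measured TCP pose, the force, the opening and the grip force at its end, in the units of the state.
- get_obs(): the state, without advancing time (a new reading comes with each control period).
- optics.camera(name): name is "side" or "top"; returns the picture (420x560x3 uint8, red, green, blue); there is no depth.
- optics.get_calibration(name): a dict with "intrinsics" (3x3 intrinsics, pixels), "distortion" ([k1, k2, p1, p2, k3] as OpenCV has them; the pictures are not rectified), "world_from_camera" (4x4, takes a point from camera to world coordinates). Camera axes: x right, y up, looking along -z (the intrinsics and any distortion apply to the point x, -y, -z); pixel columns grow to the right and rows downward; lengths in m; the calibration is good to about 2 mm. A picture is of the moment at which its call begins. get_calibration takes no time and is no camera call.
- job.hand_in(): hands the job in; it is judged then, once.
The state is a dict: "clock": time; "joint_pos": joint angles; "joint_velocities": joint speeds; "tau": joint torques, N m; "position": TCP position; "ee_rot": TCP orientation; "ft_force": force on the tool from outside, world axes, zero at the start; "torque": the same for the moment, N m; "grip_width": opening from 0.0 (shut) to 1.0 (fully open); "grasp_force": force on a finger pad.
Only numpy, scipy, OpenCV 4.12 (cv2) and the standard library are available. Lean on these libraries where they do the work, as an engineer would, in place of code of your own. Each camera call takes 0.05 s, during which the arm holds its last target. There are 200 camera calls.

### The job

One steel instrument cassette has slumped sideways over the low wire of the cassette rack, so the rack cannot be closed. Push it back with the fingertips until it stands upright on its long edge in its own slot and rests there, then push the raised retaining bar over and all the way down so that its blue prongs come to lie beside the cassettes. Push gently and only push: pinch and lift nothing, and leave the other cassette and everything else where it stands.

Things in the scene. Friction and masses are not known exactly. Their poses are not given: they have to be found in the camera images.
- rack: Low stainless rack for three instrument cassettes, fixed; base sheet 200 (x) by 222 (y) mm. Origin: centre of the footprint on the work surface; y runs along the row of slots, the cassettes' long edges lie along x. Wire end rails at x = -96 and 96 mm, 30 mm high. A hinge post at the +y end carries the retaining bar. The middle slot is empty.
- rack_floor (a point): Centre of the rack's slot floor (two ribs 12 mm above the work surface that carry the cassettes). Each slot lies between two low wire loops along x (5 mm wire, top 42 mm above the work surface), 55 mm apart; the three slots are centred at y = -62, 0 and 62 mm of the rack.
- slumped_cassette: The slumped cassette: closed perforated steel case, 172 long, 79 high, 26 mm thick, about 0.38 kg, lid fixed; loose, in an outer slot, leaning 0.52 rad toward the rack's -y on the slot's wire. x points from its standing long edge (-41 mm) to its upper one (+38), y along it, z out of the lid (facing the rack's -y and down): underside at z = 2, lid face at 28 mm. Upright, x is vertical.
- slumped_top (a point): Middle of the slumped cassette's upper long edge, halfway through its thickness (13 mm from the lid face), 86 mm above the work surface as it leans. Pushed here toward the rack's +y the cassette turns about its lower lid-side edge; from about 0.3 rad off upright it rocks upright by itself. Pushed too far it leans on the wire at the other side.
- upright_cassette: The other cassette, of the same kind and axes, upright in the other outer slot, to be left alone; its lid faces +y of the rack and its top is 91 mm above the work surface. Its origin lies 2 mm outside its underside, 38 mm below its upper edge.
- retaining_bar (a joint): Hinge angle of the retaining bar in rad: 0 = fully down (level above the cassettes), 1.57 = straight up, up to 1.95 = thrown back toward the rack's +y. A stiff friction hinge (0.32 N m, with 0.18 kg of bar): the bar stays where it is left, and a few newtons near its end move it.
- bar_hinge (a point): Hinge axis of the retaining bar, along the rack's x, 119 mm from the rack's origin toward +y and 102 mm above the work surface. Down, the bar runs from here toward the rack's -y, its upper (outer) face 107 mm above the work surface, 5 mm off its middle line. It is a steel strip 14 mm wide, 10 mm thick and 228 mm long.
- bar_end (a point): Middle of the outer face (away from the prongs) of the black sleeve, 26 mm long, at the bar's free end, 216 mm from the hinge axis and 7 mm off the bar's middle line. Three blue prongs, 8 mm wide, hang to 22 mm below its middle line at y = -93, -31 and 31 mm of the rack, beside the slots; raised, they point to the rack's -y.
- kidney_dish: Stainless kidney dish, 95x201x33 mm, a bystander, right of the rack; origin under its middle.
- scrub_brush: Green scrub brush, 18x172x26 mm, a bystander lying in front at the left; origin under its middle.
- log_book: Black log book, 210x153x16 mm, a bystander lying in front at the right; origin under its middle.
- marker: Red and white marker pen, 17x135x16 mm, a bystander lying right of the rack; origin under its middle.
Things that resemble listed ones, but are neither listed nor needed, are in the scene too. Leave any pink look-alike of the slumped_cassette alone.

How it is judged:
On the way, in this order (a step that is already met when the one before it is completed fails the run):
1. the slumped cassette stands upright at rest in its own slot, the bar still raised (angle between slumped_cassette's own x axis and vertical below 0.08 rad and height (world z) of slumped_cassette between 0.047 and 0.059 m and distance of slumped_cassette from where it was at the start of the episode below 0.05 m and (y of slumped_cassette in the frame of rack between -0.06 and -0.03 m or y of slumped_cassette in the frame of rack between 0.064 and 0.094 m) and linear speed of slumped_cassette below 0.02 m/s and angular speed of slumped_cassette below 0.1 rad/s and value of joint retaining_bar above 1.2 rad), for 0.3 s.
2. the retaining bar is fully down (value of joint retaining_bar below 0.06 rad), for 0.3 s.
At the end, for the whole second after the job is handed in: The slumped cassette stands upright (within 0.08 rad) on its long edge on the rack's ribs in the slot where it started, at rest; the retaining bar is within 0.06 rad of fully down; the other cassette is upright and within 15 mm of where it was (angle between each of slumped_cassette, upright_cassette's own x axis and vertical below 0.08 rad and height (world z) of slumped_cassette between 0.047 and 0.059 m and distance of slumped_cassette from where it was at the start of the episode below 0.05 m and (y of slumped_cassette in the frame of rack between -0.06 and -0.03 m or y of slumped_cassette in the frame of rack between 0.064 and 0.094 m) and linear speed of slumped_cassette below 0.02 m/s and angular speed of slumped_cassette below 0.1 rad/s and value of joint retaining_bar below 0.06 rad and distance of upright_cassette from where it was at the start of the episode below 0.015 m); the robot touches nothing.
It fails at once if the slumped cassette is lifted (height (world z) of slumped_cassette above 0.072 m).
It fails at once if the slumped cassette is pinched or pushed hard (over 20 N) (contact force between the fingers and slumped_cassette above 20 N).
It fails at once if the rack or its bar is pinched or pushed hard (over 35 N) (contact force between the fingers and rack above 35 N).
It fails at once if the other cassette is knocked or lifted (angle between upright_cassette's own x axis and vertical above 0.2 rad or distance of upright_cassette from where it was at the start of the episode above 0.025 m).
It fails at once if a bystander is moved by more than 30 mm (distance of any of kidney_dish, scrub_brush, log_book, marker from where it was at the start of the episode above 0.03 m).
It also fails if it takes over 48 s, if anything falls off the work surface, if the arm or the gripper's body presses on something with over 40 N, if the wrist force passes 120 N, or if a joint passes its speed limit or range.

## Working session

There is one attempt and no reset: what is moved stays moved. The work goes in short steps, Python scripts to look and compute and a tool call to move; the robot and the scene stay as the last step left them, time stands still between calls to the robot, and variables do not carry over. Pictures are saved under pics/ and viewed, at most 10 in all, crops included, and the job is handed in when it is done.

Besides the shell and the picture viewer there is one more tool, called after "Call:" as name(argument=value, ...), one argument or row to a line, values as JSON. send_rows: Moves the arm, as the interface text tells. Its arguments: {"type":"object","properties":{"plan":{"type":"array"},"squeeze":{"type":"number"}},"required":["plan"]}

```bash
mkdir -p pics; python3 - <<'E'
from workcell import get_obs, optics
import cv2
for n in ("top","side"):
    cv2.imwrite(f"pics/{n}0.png",optics.camera(n)[:,:,::-1])
    c=optics.get_calibration(n);print(n,c)
print(get_obs())
E
```

```text
top {'intrinsics': array([[407.45835607,   0.        , 280.3950144 ],
       [  0.        , 407.45835607, 209.64875796],
       [  0.        ,   0.        ,   1.        ]]), 'distortion': array([-0.11131505,  0.        ,  0.        ,  0.        ,  0.        ]), 'world_from_camera': array([[ 0.06139125,  0.96846602, -0.24146364,  0.22942122],
       [-0.99810158,  0.05837075, -0.01964943, -0.05804541],
       [-0.00493539,  0.24221154,  0.97021091,  1.20915639],
       [ 0.        ,  0.        ,  0.        ,  1.        ]])}
side {'intrinsics': array([[471.35129969,   0.        , 281.19285959],
       [  0.        , 471.35129969, 213.82384669],
       [  0.        ,   0.        ,   1.        ]]), 'distortion': array([-0.14120333,  0.        ,  0.        ,  0.        ,  0.        ]), 'world_from_camera': array([[ 0.98097276,  0.16380263, -0.10421675,  0.38223698],
       [-0.19385151,  0.79687983, -0.57219239, -0.77670027],
       [-0.01067839,  0.58150772,  0.8134708 ,  1.11102901],
       [ 0.        ,  0.        ,  0.        ,  1.        ]])}
{'clock': 0.1, 'joint_pos': array([ 1.28839449,  0.33280008, -0.06471592,  1.46081807,  0.02161318,
        1.34988151, -0.08849517]), 'joint_velocities': array([ 1.36293110e-04,  5.32753732e-04,  1.19413032e-04, -8.34419960e-04,
       -8.11340334e-04, -1.14663173e-03,  3.10783256e-05]), 'tau': array([ 2.34922962e-03, -6.26748776e+01,  4.97730332e-02, -3.92432928e+01,
        1.62865320e-02,  6.94565751e-03,  5.62902710e-05]), 'position': array([ 0.16047429, -0.60370821,  0.21781965]), 'ee_rot': array([ 9.91571885e-01,  1.29556280e-01, -1.08252263e-04, -5.95743218e-04]), 'ft_force': array([-0.55427402, -0.15362954, -0.51226122]), 'torque': array([ 0.02456935, -0.00420346, -0.01032849]), 'grasp_force': 0.0, 'grip_width': 0.9968265719057889}
```

View pics/top0.png

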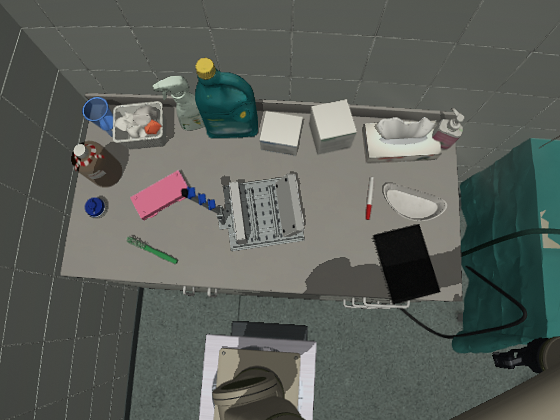

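View pics/side0.png

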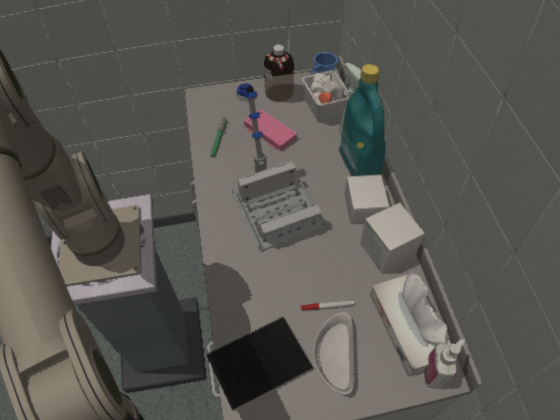

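The top view shows the rack at (265,210), with its hinge post at the left end (224,214). The raised bar, with blue prongs, runs to (187,192). Two steel cassettes are visible, at (236,208) and (290,203). The pink case at (160,194) is a look-alike lying on the table. A close crop should show which steel cassette is slumped.

```bash
python3 - <<'E'
import cv2,numpy as np
t=cv2.imread("pics/top0.png")[165:265,175:315];s=cv2.imread("pics/side0.png")[80:250,200:340]
cv2.imwrite("pics/c_top.png",cv2.resize(t,None,fx=5.5,fy=5.5,interpolation=cv2.INTER_CUBIC))
cv2.imwrite("pics/c_side.png",cv2.resize(s,None,fx=3.5,fy=3.5,interpolation=cv2.INTER_CUBIC))
E
```

```text
(no output)
```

View pics/c_top.png

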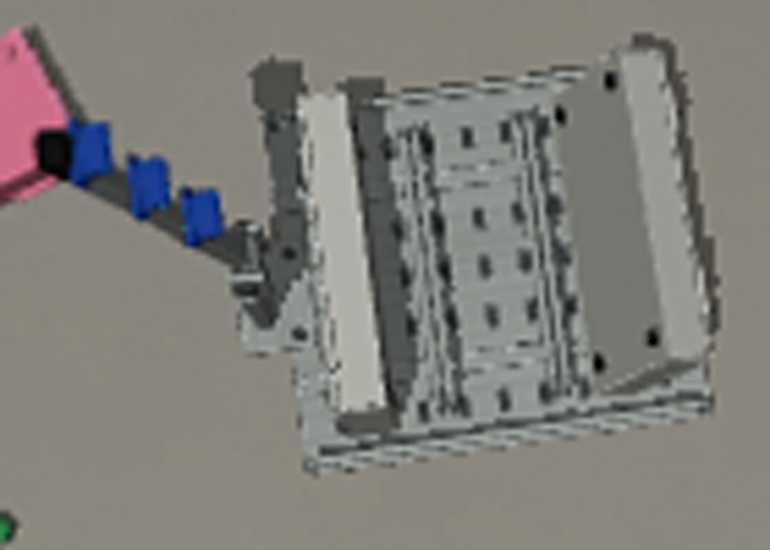

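View pics/c_side.png

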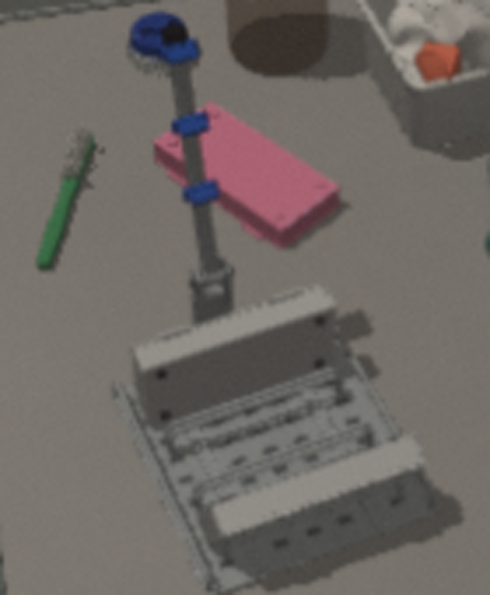

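The slumped cassette is the steel one on the right, at top-view (290,203), leaning to the robot's right with its four feet up. The other candidates were the upright steel one at (236,208) and the pink one at (160,194). In the enlarged crop the slumped top face has its corners at about (625,55), (662,55), (668,375) and (710,355). Next I'll measure.

```bash
cat > h.py <<'E'
from workcell import get_obs, optics
import cv2,numpy as np
from scipy.spatial.transform import Rotation as R
C={n:optics.get_calibration(n) for n in("top","side")}
F=np.diag([1,-1,-1.])
def ray(n,uv):
    c=C[n];p=cv2.undistortPoints(np.array([[uv]],float),c["intrinsics"],c["distortion"])[0,0]
    W=c["world_from_camera"];return W[:3,3],W[:3,:3]@F@np.r_[p,1]
def atz(n,uv,z):
    o,d=ray(n,uv);return o+d*(z-o[2])/d[2]
def proj(n,P):
    c=C[n];W=c["world_from_camera"];q=(np.atleast_2d(P)-W[:3,3])@W[:3,:3]@F
    return cv2.projectPoints(q,np.zeros(3),np.zeros(3),c["intrinsics"],c["distortion"])[0][:,0]
def tri(uvt,uvs):
    o1,d1=ray("top",uvt);o2,d2=ray("side",uvs)
    s=np.linalg.lstsq(np.c_[d1,-d2],o2-o1,rcond=None)[0]
    a,b=o1+s[0]*d1,o2+s[1]*d2;return (a+b)/2,np.linalg.norm(a-b)
T=lambda u,v:(175+u/5.5-.41,165+v/5.5-.41)
S=lambda u,v:(200+u/3.5-.36,80+v/3.5-.36)
E
python3 - <<'E'
from h import *
np.set_printoptions(precision=4,suppress=True)
print("upright top", *[atz("top",T(*p),.091) for p in [(300,97),(345,95),(340,412),(385,407)]],sep="\n")
print("upright side", *[atz("side",S(*p),.091) for p in [(137,367),(335,307),(323,290),(135,350)]],sep="\n")
print("slump hi edge(top cam)", *[atz("top",T(*p),.0925) for p in [(622,55),(667,375)]],sep="\n")
print("slump lo edge", *[atz("top",T(*p),.0795) for p in [(662,55),(712,357)]],sep="\n")
print("slump side hi", *[atz("side",S(*p),.0925) for p in [(215,510),(412,442)]],sep="\n")
print("slump side lo", *[atz("side",S(*p),.0795) for p in [(222,532),(424,462)]],sep="\n")
print("rail", *[atz("top",T(*p),.030) for p in [(312,458),(712,397)]],sep="\n")
for a,b in [((52,152),(174,35)),((90,152),(180,48)),((148,185),(190,124)),((200,215),(201,191))]:
    print("bar",*tri(T(*a),S(*b)))
E
```

```text
upright top
[0.5802 0.1172 0.091 ]
[0.5827 0.0937 0.091 ]
[0.4148 0.0816 0.091 ]
[0.4188 0.059  0.091 ]
upright side
[0.4164 0.0634 0.091 ]
[0.5844 0.0932 0.091 ]
[0.5786 0.1134 0.091 ]
[0.4173 0.0812 0.091 ]
slump hi edge(top cam)
[ 0.6128 -0.05    0.0925]
[ 0.4436 -0.0825  0.0925]
slump lo edge
[ 0.6185 -0.0712  0.0795]
[ 0.4569 -0.1054  0.0795]
slump side hi
[ 0.454  -0.086   0.0925]
[ 0.613  -0.0542  0.0925]
slump side lo
[ 0.4567 -0.0979  0.0795]
[ 0.6205 -0.0655  0.0795]
rail
[0.3993 0.102  0.03  ]
[ 0.4451 -0.1085  0.03  ]
bar [0.4792 0.1832 0.3191] 0.0008295273506354887
bar [0.4807 0.1673 0.3192] 0.0019792083353543945
bar [0.4837 0.1554 0.2552] 0.0004905147199445796
bar [0.4867 0.1426 0.1957] 6.163491606379166e-05
```

Call:
send_rows(
  plan=[
    [[0,0,0.037,0,0,0,0],[0,0,0,0.06,-0.05,0,0],[0,0,0,0.12,-0.1,0,0],[0,0,0,0.12,-0.1,0,0],[0,0,0,0.12,-0.1,0,0],[0,0,0,0.12,-0.1,0,0],[0,0,0,0.12,-0.1,0,0],[0,0,0,0.12,-0.1,0,0],[0,0,0,0.12,-0.1,0,0],[0,0,0,0.12,-0.1,0,0],[0,0,0,0.12,-0.1,0,0],[0,0,0,0.12,-0.1,0,0],[0,0,0,0.12,-0.1,0,0],[0,0,0,0.12,-0.1,0,0],[0,0,0,0.12,-0.1,0,0],[0,0,0,0.12,-0.1,0,0],[0,0,0,0.12,-0.1,0,0],[0,0,0,0.12,-0.1,0,0],[0,0,0,0.06,-0.05,0,0],[0,0,0,0,0,0,0]],
  ],
)

```text
clock: 1.77
position: [0.493, -0.1841, 0.2183]
ee_rot: [0.994, 0.105, 0.0, -0.001]
ft_force: [-0.5, 0.4, -0.2]
grip_width: 0.002
grasp_force: 0.0
```

```bash
cat >> h.py <<'E'
O=np.array([.5117,.027,0]);RZ=R.from_euler("z",.205)
def st():
    o=get_obs();r=R.from_quat(o["ee_rot"])
    print("t",round(o["clock"],2),"rack XYZ",np.round((RZ.inv().apply(o["position"]-O))*1e3,1),"F(rack)",np.round(RZ.inv().apply(o["ft_force"]),2),"yaw",round(np.arctan2(*r.as_matrix()[[1,0],0]),3),"z",np.round(r.as_matrix()[:,2],3),"w",round(o["grip_width"],2))
E
python3 -c "from h import *;st()"
```

```text
t 1.77 rack XYZ [ -61.2 -202.9  218.3] F(rack) [-0.43  0.45 -0.16] yaw 0.21 z [ 0.     0.002 -1.   ] w 0.0
```

Call:
send_rows(
  plan=[
    [[0,0,0,0.04,-0.025,0.06,0],[0,0,0,0.04,-0.025,0.09,0],[0,0,0,0.04,-0.025,0.09,0],[0,0,0,0.04,-0.025,0.09,0],[0,0,0,0.04,-0.025,0.09,0],[0,0,0,0.04,-0.025,0.09,0],[0,0,0,0.03,-0.025,0.09,0],[0,0,0,0.03,-0.025,0.06,0],[0,0,0,0,0,0.02,0],[0,0,0,0,0,0,0]],
  ],
)

```text
clock: 2.6
position: [0.5409, -0.1371, 0.0811]
ee_rot: [0.995, 0.102, -0.001, -0.0]
ft_force: [-0.5, -0.9, 1.1]
grip_width: 0.003
grasp_force: 0.0
```

```bash
python3 -c "
from h import *;st()
a=cv2.resize(optics.camera('side')[80:280,180:360,::-1],None,fx=2.1,fy=2.1,interpolation=2)
b=cv2.resize(optics.camera('top')[150:350,195:375,::-1],None,fx=2.1,fy=2.1,interpolation=2)
cv2.imwrite('pics/pre.png',np.hstack([a,b]))"
```

```text
t 2.6 rack XYZ [  -4.8 -166.6   81.1] F(rack) [-0.66 -0.79  1.14] yaw 0.204 z [-0.002  0.001 -1.   ] w 0.0
```

View pics/pre.png

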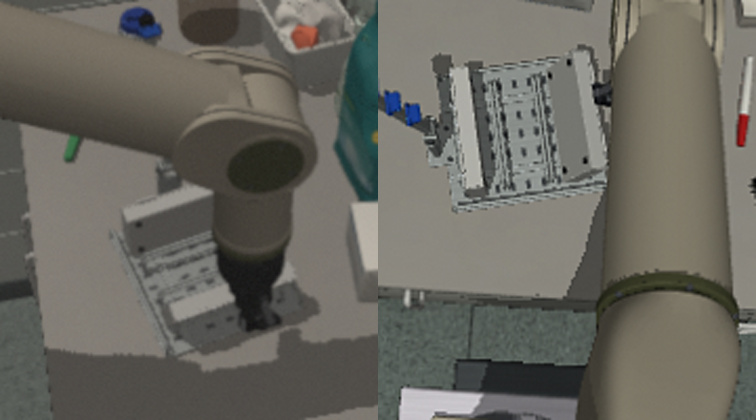

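The picture shows the closed fingers hanging just outside the slumped cassette's lid edge, at about (605,92) in the right half, with nothing touched. I'll push slowly from here.

Call:
send_rows(
  plan=[
    [[0,0,0,0.005,-0.02,0,0],[0,0,0,0.005,-0.03,0,0],[0,0,0,0.005,-0.03,0,0],[0,0,0,0.005,-0.03,0,0],[0,0,0,0,-0.02,0,0],[0,0,0,0,-0.015,0,0],[0,0,0,0,-0.015,0,0],[0,0,0,0,-0.015,0,0],[0,0,0,0,-0.015,0,0],[0,0,0,0,-0.015,0,0]],
  ],
)

```text
clock: 3.53
position: [0.5373, -0.0959, 0.0825]
ee_rot: [0.995, 0.102, 0.0, 0.0]
ft_force: [-0.3, -0.3, 0.2]
grip_width: -0.0
grasp_force: 0.0
```

```bash
python3 -c "from h import *;st()"
```

```text
t 3.53 rack XYZ [   0.  -125.5   82.5] F(rack) [-0.41 -0.23  0.2 ] yaw 0.204 z [ 0. -0. -1.] w -0.0
```

Call:
send_rows(
  plan=[
    [[0,0,0,0,-0.01,0,0],[0,0,0,0,-0.01,0,0],[0,0,0,0,-0.01,0,0],[0,0,0,0,-0.01,0,0],[0,0,0,0,-0.01,0,0],[0,0,0,0,-0.01,0,0]],
  ],
)

```text
clock: 4.03
position: [0.5349, -0.0841, 0.0825]
ee_rot: [0.995, 0.102, 0.0, 0.0]
ft_force: [-0.3, 0.3, -0.4]
grip_width: 0.001
grasp_force: 0.0
```

```bash
python3 -c "
from h import *;st()
a=cv2.resize(optics.camera('side')[140:280,200:340,::-1],None,fx=2.8,fy=2.8,interpolation=2)
b=cv2.resize(optics.camera('top')[150:290,210:350,::-1],None,fx=2.8,fy=2.8,interpolation=2)
cv2.imwrite('pics/push1.png',np.hstack([a,b]))"
```

```text
t 4.03 rack XYZ [ 1.000e-01 -1.135e+02  8.250e+01] F(rack) [-0.27  0.34 -0.39] yaw 0.204 z [ 0. -0. -1.] w 0.0
```

View pics/push1.png

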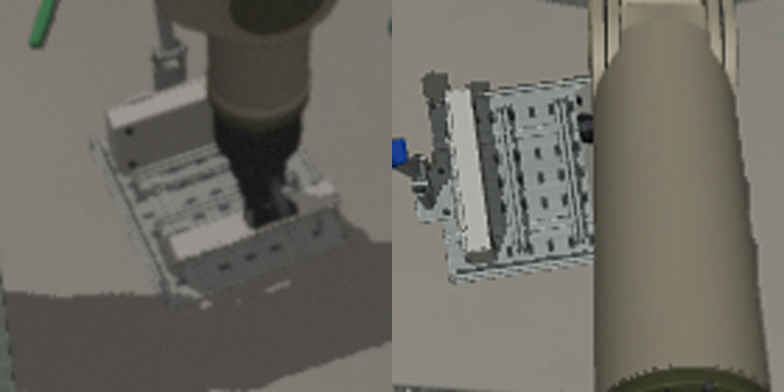

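```bash
python3 -c "
from h import *
w=lambda *p:O+RZ.apply(np.array(p)/1e3)
P=[w(0,-113.5,82.5),w(0,-113.5,65.5),w(0,-99,65.5),w(0,-128,65.5),w(0,-115,79.5),w(86,-115,79.5),w(-86,-115,79.5),w(-86,-75,12)]
print(np.round((proj('side',P)-[200,140])*2.8));print(np.round((proj('top',P)-[210,150])*2.8))
im=optics.camera('side')[150:250,240:340,::-1]
im=cv2.convertScaleAbs(im,alpha=1.7)
cv2.imwrite('pics/push1b.png',cv2.resize(im,None,fx=6,fy=6,interpolation=2))"
```

```text
[[255. 229.]
 [255. 239.]
 [249. 228.]
 [261. 251.]
 [256. 232.]
 [338. 203.]
 [171. 262.]
 [160. 268.]]
[[246. 146.]
 [246. 150.]
 [232. 152.]
 [260. 148.]
 [248. 147.]
 [235.  68.]
 [261. 228.]
 [221. 246.]]
```

View pics/push1b.png

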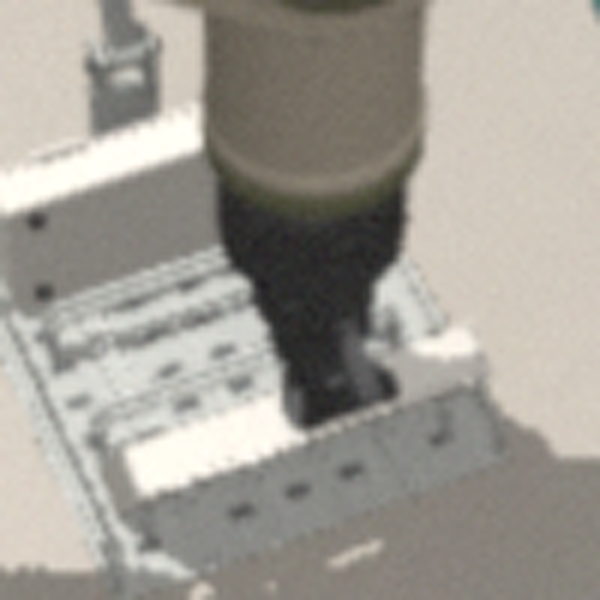

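```bash
python3 -c "
from h import *
np.set_printoptions(suppress=True,linewidth=160)
w=lambda *p:O+RZ.apply(np.array(p)/1e3)
print('pre tip side',proj('side',[w(-5,-167,64),w(-16,-167,64),w(6,-167,64),w(-5,-167,64+17)]))
print('pre body top',proj('top',[w(38,-167+42,137),w(-43,-167+42,137),w(38,-167+14,64),w(0,-167+14,64)]))
print('now body top',proj('top',[w(38,-113+42,139),w(-38,-113+42,139)]))
s=cv2.imread('pics/side0.png').astype(int).sum(2)
p=cv2.imread('pics/pre.png').astype(int).sum(2)
p=cv2.resize(p[:,:378].astype(np.float32),(180,200),interpolation=cv2.INTER_AREA)
print('pre rows side cols 285..325'); 
for r in range(215,245,2): print(r,p[r-80,285-180:325-180:2].astype(int))
print('side0')
for r in range(225,245,2): print(r,s[r,285:325:2])
"
```

```text
pre tip side [[297.5384641  241.89284019]
 [293.69599209 243.30534974]
 [301.36542372 240.48530981]
 [297.65553282 238.39749763]]
pre body top [[300.70435929 183.31219701]
 [305.34699738 211.54231307]
 [309.05157977 189.58408394]
 [311.14414529 201.95767866]]
now body top [[281.32613572 185.79357316]
 [285.36562549 212.38902955]]
pre rows side cols 285..325
215 [379 384 139  76  74  76  73  78  84  78  81  76 151 363 342 258 240 213 285 354]
217 [437 435 226  75  77  83  76  81  78  77  78  80 177 248 222 235 244 224 234 317]
219 [442 438 338 110  71  87  84  82  79  85  82  76 159 240 205 223 250 241 227 257]
221 [438 441 436 306  75  78  78  66  73  89 116 102 145 235 210 220 246 244 234 219]
223 [437 422 387 271  75  68  77  74  78  87 135 131 182 215 178 224 245 245 237 198]
225 [361 284 241 201  95  75  75  76  72  87 159 169 229 238 240 243 245 247 246 219]
227 [239 231 241 230 187  88  78  82  79  87 143 164 194 240 241 242 245 243 241 234]
229 [243 243 239 237 190  82  77  80  81  98 126 162 144 156 232 241 226 221 228 232]
231 [251 218 165 203 181 123  77  78 101 121 107 158
[... 715 characters left out ...]
238 232 229]
229 [236 234 229 227 233 220 174 202 226 235 226 235 235 235 238 227 216 215 223 221]
231 [236 212 160 184 235 229 231 233 229 236 233 223 228 222 221 223 223 221 224 224]
233 [234 229 221 233 235 228 230 230 232 233 227 222 214 219 221 221 222 218 225 266]
235 [225 232 235 232 236 237 230 222 219 219 223 227 225 222 227 261 305 305 321 334]
237 [229 234 239 236 234 224 220 218 216 218 225 232 234 303 319 340 341 342 339 338]
239 [234 233 217 226 214 221 219 221 229 237 301 319 336 346 344 344 339 345 332 338]
241 [232 216 217 218 221 223 232 302 324 338 343 341 342 347 340 342 342 344 337 336]
243 [217 218 222 214 225 302 337 348 343 344 346 345 344 346 341 343 342 344 342 338]
```

The picture shows the cassette still leaning, with the fingertip seen at about (345,415) at or above its top edge, roughly 17 mm higher than expected. I'll back off, go 20 mm lower and push again, feeling for contact.

Call:
send_rows(
  plan=[
    [[0,0,0,0,0.06,0,0],[0,0,0,0,0.1,0,0],[0,0,0,0,0.09,0,0],[0,0,0,0,0.02,0.04,0],[0,0,0,-0.03,0,0.05,0],[0,0,0,-0.03,0,0.02,0],[0,0,0,-0.03,0,0,0],[0,0,0,0,0,0,0]],
  ],
)

```text
clock: 4.85
position: [0.5264, -0.1403, 0.0599]
ee_rot: [0.995, 0.102, -0.001, -0.0]
ft_force: [0.4, 0.2, 0.4]
grip_width: -0.003
grasp_force: 0.0
```

```bash
python3 -c "
from h import *
st();o=get_obs();r=R.from_quat(o['ee_rot']);p=o['position']
tip=p+r.apply([0,0,.017]);print('proj',proj('side',[p,tip]),proj('top',[p,tip]))
a=cv2.resize(optics.camera('side')[190:270,260:340,::-1],None,fx=5,fy=5,interpolation=2)
b=cv2.resize(optics.camera('top')[160:240,260:340,::-1],None,fx=5,fy=5,interpolation=2)
cv2.imwrite('pics/low.png',cv2.convertScaleAbs(np.hstack([a,b]),alpha=1.7))"
```

```text
t 4.85 rack XYZ [ -19.7 -166.8   59.9] F(rack) [0.47 0.11 0.39] yaw 0.205 z [-0.002  0.    -1.   ] w -0.0
proj [[292.36437401 244.55516307]
 [292.29446645 247.94199555]] [[316.81735795 208.12572354]
 [316.34507512 209.5529375 ]]
```

View pics/low.png

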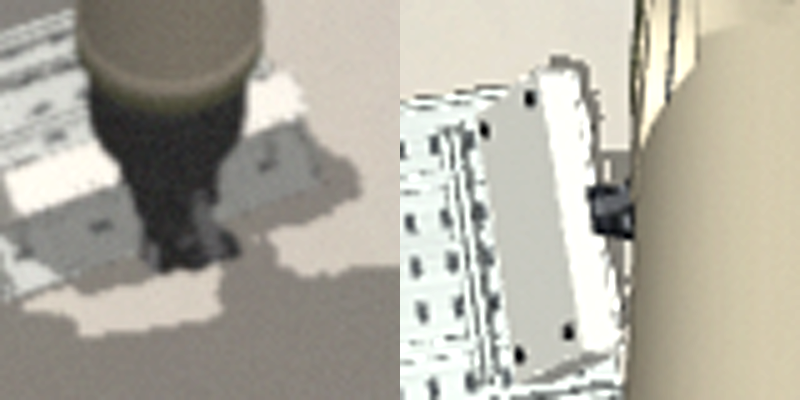

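The side view shows the black fingertip at about (165,268), roughly 4 px above the prediction. So the tip sits at about TCP height, about z 0.06, which suits the push. The cassette hasn't moved. I'm approaching again.

Call:
send_rows(
  plan=[
    [[0,0,0,0.02,-0.02,0,0],[0,0,0,0.03,-0.04,0,0],[0,0,0,0.03,-0.04,0,0],[0,0,0,0.02,-0.03,0,0],[0,0,0,0,-0.02,0,0],[0,0,0,0,-0.01,0,0],[0,0,0,0,-0.01,0,0]],
  ],
)

```text
clock: 5.53
position: [0.5408, -0.1031, 0.0604]
ee_rot: [0.995, 0.102, -0.0, 0.0]
ft_force: [0.3, -1.2, -0.5]
grip_width: 0.001
grasp_force: 0.0
```

```bash
cat >> h.py <<'E'
S0=cv2.imread('pics/side0.png')
def shot(n,tag=None):
    a=optics.camera(n)[:,:,::-1].copy();cv2.imwrite(f'pics/raw_{tag or n}.png',a);return a
def edge():
    # far end of slumped cassette (side cam, right end of top face): difference from the first picture
    a=shot('side','e');d=np.abs(a.astype(int)-S0).sum(2)[205:222,310:326];print('end diff',(d>90).sum(),'of',d.size)
E
python3 -c "from h import *;st();edge()"
```

```text
t 5.53 rack XYZ [   2.  -133.3   60.4] F(rack) [ 0.01 -1.23 -0.51] yaw 0.205 z [-0. -0. -1.] w 0.0
end diff 0 of 272
```

Call:
send_rows(
  plan=[
    [[0,0,0,0,-0.01,0,0],[0,0,0,0,-0.01,0,0],[0,0,0,0,-0.01,0,0],[0,0,0,0,-0.01,0,0],[0,0,0,0,-0.01,0,0]],
  ],
)

```text
clock: 6.0
position: [0.5393, -0.0944, 0.0611]
ee_rot: [0.995, 0.102, 0.001, 0.001]
ft_force: [0.2, 0.0, 2.5]
grip_width: -0.001
grasp_force: 0.7
```

```bash
python3 -c "from h import *;st();edge()"
```

```text
t 6.0 rack XYZ [   2.3 -124.4   61.1] F(rack) [ 0.18 -0.02  2.52] yaw 0.203 z [ 0.001 -0.001 -1.   ] w -0.0
end diff 32 of 272
```

```bash
python3 -c "
from h import *
w=lambda *p:O+RZ.apply(np.array(p)/1e3)
a=cv2.imread('pics/raw_e.png')
for (r0,r1,c0,c1) in [(203,217,310,326),(218,236,258,275)]:
    t=S0[r0:r1,c0:c1]; m=cv2.matchTemplate(a[r0-12:r1+12,c0-12:c1+12],t,cv2.TM_CCOEFF_NORMED)
    print(cv2.minMaxLoc(m)[1],np.array(cv2.minMaxLoc(m)[3])-12)
# expected image shift of the right lid corner for tilt change
for th in (.52,.45,.38,.3,0):
    print(th,proj('side',[w(86,-75-79*np.sin(th),12+79*np.cos(th)),w(-86,-75-79*np.sin(th),12+79*np.cos(th))]).round(1).tolist())
g=a.sum(2)
for r in range(196,236,2): print(r,g[r,284:326:2])
"
```

```text
0.9177760481834412 [-1 -2]
0.9361679553985596 [-1 -2]
0.52 [[320.5, 212.0], [261.1, 233.2]]
0.45 [[319.8, 210.1], [260.4, 231.2]]
0.38 [[319.0, 208.2], [259.6, 229.3]]
0.3 [[318.1, 206.1], [258.8, 227.1]]
0 [[314.5, 199.0], [255.5, 219.6]]
196 [ 77  67  83  88  91 100  99  96  73  75  64  75  95 282 358 361 352 350
 354 352 353]
198 [ 74  79  83  81  79  85  77  65  84  83  78  69 105 325 346 356 353 358
 355 353 356]
200 [ 68  65  73  78  82  80  77  81  83  85  87  74 172 314 331 353 349 353
 358 353 354]
202 [ 65  74  78  80  79  74  78  72  81  81  79  94 302 352 344 360 390 359
 351 355 353]
204 [ 99  81  75  74  75  69  84  76  72  71  73 211 391 399 402 431 429 364
 354 357 355]
206 [229  74  73  79  77  75  72  87  74  81 231 411 434 435 433 435 435 424
 364 356 352]
208 [271  89  77  74  79  75  80  79  73  78 293 436 436 439 433 436 438 422
 353 355 359]
210 [328 133  81  91  73  79  82  81  84  86 300 430 433 437 435 433 411 396
 338 352 357]
212 [369 323  99  86  75  61  74  82 118 101 197 304 383 376 330 330 250 213
 333 352 353]
214 [432 431 143  78  73  72  85  83 156 
[... 259 characters left out ...]
0  81 114 118 162 147 118 209 237 231 201 240 245
 237 222 232]
222 [409 380 263 147 109  83  88 108  96 153 143  92 151 235 198 189 243 241
 246 213 225]
224 [213 175 156 153 170  81  77  73  91 124 143 116 173 243 205 237 239 247
 250 218 216]
226 [164 217 220 179 170  77  65  71  87 154 207 235 240 239 242 244 246 246
 248 239 224]
228 [240 245 236 233 181 110 142 127 187 250 245 231 243 243 242 243 250 250
 228 228 228]
230 [246 248 229 206 227 234 229 230 239 244 249 232 246 247 243 228 225 229
 226 229 230]
232 [243 244 170 188 243 244 237 244 242 244 246 244 223 231 231 231 233 230
 226 231 226]
234 [240 246 246 244 248 243 241 246 242 240 232 227 232 231 226 224 228 225
 230 225 232]
```

The template match shows both ends of the cassette shifted by (-1,-2) px, so it has turned from 0.52 to about 0.45 rad. The finger is in front of the lid and pushing properly, so I'll continue.

Call:
send_rows(
  plan=[
    [[0,0,0,0,-0.01,-0.002,0],[0,0,0,0,-0.01,-0.002,0],[0,0,0,0,-0.01,-0.002,0],[0,0,0,0,-0.01,-0.002,0],[0,0,0,0,-0.01,-0.002,0]],
  ],
)

```text
clock: 6.47
position: [0.5367, -0.0835, 0.0624]
ee_rot: [0.995, 0.102, -0.0, -0.0]
ft_force: [-0.2, -0.4, 0.5]
grip_width: 0.002
grasp_force: 0.0
```

```bash
cat >> h.py <<'E'
def tilt():
    a=shot('side','e');W=lambda *p:O+RZ.apply(np.array(p)/1e3)
    for (r0,r1,c0,c1) in [(203,217,310,326),(218,236,258,275)]:
        m=cv2.matchTemplate(a[r0-18:r1+6,c0-10:c1+6],S0[r0:r1,c0:c1],cv2.TM_CCOEFF_NORMED)
        v=cv2.minMaxLoc(m);print('match',round(v[1],2),v[3][0]-10,v[3][1]-18)
E
python3 -c "from h import *;st();tilt()"
```

```text
t 6.47 rack XYZ [   2.  -113.3   62.4] F(rack) [-0.27 -0.37  0.54] yaw 0.205 z [-0.  0. -1.] w 0.0
match 0.9 -3 -9
match 0.89 -4 -9
```

Call:
send_rows(
  plan=[
    [[0,0,0,0,0,0,0],[0,0,0,0,0,0,0],[0,0,0,0,0,0,0]],
  ],
)

```text
clock: 6.77
position: [0.5368, -0.084, 0.0625]
ee_rot: [0.995, 0.102, -0.0, 0.0]
ft_force: [-0.4, -0.2, -0.1]
grip_width: -0.003
grasp_force: 0.0
```

```bash
python3 -c "from h import *;st();tilt()
b=optics.camera('top')[::,:,::-1];cv2.imwrite('pics/raw_t.png',b)
a=cv2.resize(cv2.imread('pics/raw_e.png')[130:270,200:340],None,fx=2.8,fy=2.8,interpolation=2)
b=cv2.resize(b[150:290,210:350],None,fx=2.8,fy=2.8,interpolation=2)
cv2.imwrite('pics/rock.png',cv2.convertScaleAbs(np.hstack([a,b]),alpha=1.4))"
```

```text
t 6.77 rack XYZ [   2.  -113.8   62.5] F(rack) [-0.42 -0.07 -0.12] yaw 0.204 z [-0. -0. -1.] w -0.0
match 0.28 6 -7
match 0.75 -8 -18
```

View pics/rock.png

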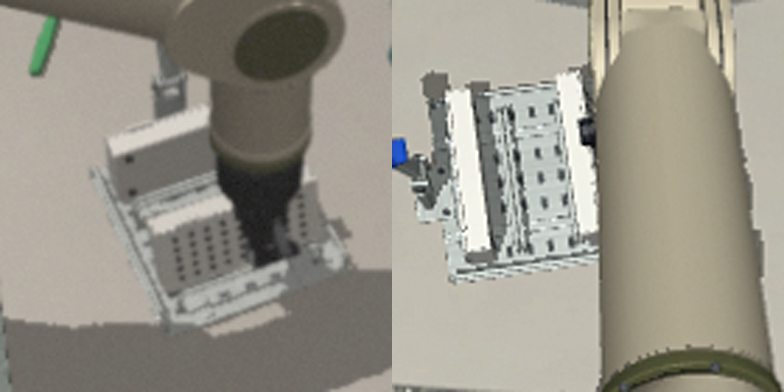

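The picture shows the slumped cassette now standing upright: only its top band is seen in the top view at about (570,75), and the perforated lid face shows in the side view. The fingers are clear of it. I'll retreat and rise.

Call:
send_rows(
  plan=[
    [[0,0,0,0,0.05,0,0],[0,0,0,0,0.08,0,0],[0,0,0,0,0.05,-0.04,0],[0,0,0,0,0,-0.1,0],[0,0,0,0,0,-0.15,0],[0,0,0,0,0,-0.15,0],[0,0,0,0,0,-0.15,0],[0,0,0,0,0,-0.15,0],[0,0,0,0,0,-0.15,0],[0,0,0,0,0,-0.15,0],[0,0,0,0,0,-0.15,0],[0,0,0,0,0,-0.15,0],[0,0,0,0,0,-0.15,0],[0,0,0,0,0,-0.15,0],[0,0,0,0,0,0,0]],
  ],
)

```text
clock: 8.12
position: [0.5453, -0.1197, 0.3972]
ee_rot: [0.995, 0.102, 0.004, 0.001]
ft_force: [1.0, 0.3, 0.6]
grip_width: -0.002
grasp_force: 0.0
```

```bash
python3 -c "
from h import *
st();a=shot('side','s2');b=shot('top','t2').astype(int).sum(2)
rk=lambda n,uv,z:(RZ.inv().apply(atz(n,uv,z)-O)*1e3).round(1)
for r in (176,180,236,240,244):
    row=b[r];print(r,[ (c,int(row[c])) for c in range(258,305,1)])
"
```

```text
t 8.12 rack XYZ [   3.  -150.4  397.2] F(rack) [1.08 0.06 0.64] yaw 0.204 z [ 0.008 -0.002 -1.   ] w -0.0
176 [(258, 377), (259, 377), (260, 374), (261, 377), (262, 373), (263, 376), (264, 373), (265, 374), (266, 374), (267, 374), (268, 377), (269, 377), (270, 377), (271, 377), (272, 379), (273, 409), (274, 382), (275, 495), (276, 478), (277, 493), (278, 498), (279, 507), (280, 500), (281, 493), (282, 195), (283, 213), (284, 208), (285, 178), (286, 224), (287, 262), (288, 286), (289, 345), (290, 467), (291, 464), (292, 319), (293, 245), (294, 206), (295, 212), (296, 231), (297, 241), (298, 258), (299, 268), (300, 280), (301, 290), (302, 300), (303, 310), (304, 314)]
180 [(258, 198), (259, 248), (260, 287), (261, 349), (262, 449), (263, 468), (264, 437), (265, 447), (266, 435), (267, 396), (268, 380), (269, 330), (270, 281), (271, 222), (272, 301), (273, 270), (274, 511), (275, 500), (276, 498), (277, 495), (278, 496), (279, 498), (280, 501), (281, 488), (282, 383), (283, 221), (284, 233), (285, 254), (286, 416), (287, 428), (288, 422), (289, 421), (290, 416), (291, 423), (292, 420), 
[... 1150 characters left out ...]
(294, 300), (295, 308), (296, 314), (297, 323), (298, 331), (299, 340), (300, 344), (301, 350), (302, 359), (303, 361), (304, 367)]
244 [(258, 388), (259, 402), (260, 438), (261, 472), (262, 462), (263, 454), (264, 408), (265, 367), (266, 417), (267, 340), (268, 307), (269, 349), (270, 439), (271, 431), (272, 440), (273, 436), (274, 443), (275, 405), (276, 376), (277, 338), (278, 306), (279, 322), (280, 396), (281, 393), (282, 387), (283, 385), (284, 382), (285, 315), (286, 183), (287, 229), (288, 237), (289, 253), (290, 263), (291, 275), (292, 285), (293, 294), (294, 306), (295, 310), (296, 316), (297, 328), (298, 337), (299, 344), (300, 349), (301, 358), (302, 361), (303, 368), (304, 371)]
```

```bash
python3 -c "
from h import *
rk=lambda n,uv,z:(RZ.inv().apply(atz(n,uv,z)-O)*1e3).round(1)
print(rk('top',(273.6,180),.091),rk('top',(282.3,180),.091))
w=lambda *p:O+RZ.apply(np.array(p)/1e3)
a=cv2.imread('pics/raw_s2.png');b=cv2.imread('pics/raw_t2.png')
# draw upright hypothesis
for dy in (0,):
  c=[w(x,y,z) for x in(-86,86) for y in(-75,-49) for z in(12,91)]
a=cv2.resize(a[100:250,200:350],None,fx=2.6,fy=2.6,interpolation=2);b=cv2.resize(b[150:300,200:350],None,fx=2.6,fy=2.6,interpolation=2)
for p in proj('side',c): cv2.circle(a,tuple(int(v) for v in (p-[200,100])*2.6),2,(0,0,255),-1)
for p in proj('top',c): cv2.circle(b,tuple(int(v) for v in (p-[200,150])*2.6),2,(0,0,255),-1)
cv2.imwrite('pics/up.png',np.hstack([a,b]))"
```

```text
[ 73.4 -53.5  91. ] [ 69.8 -78.3  91. ]
```

View pics/up.png

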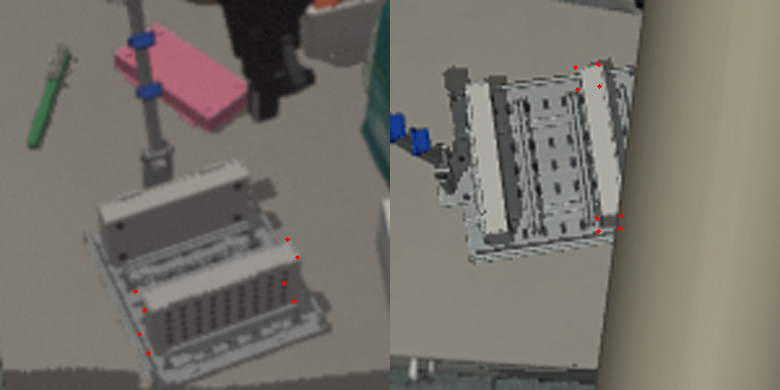

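This overlay shows the cassette upright in its slot, its top spanning rack y from about -53 to -78 mm, with the bar still raised. From here I'll use numbers only. Next I'll carry the tool high over the bar to its far side.

Call:
send_rows(
  plan=[
    [[0,0,0,0,-0.06,0,0],[0,0,0,0,-0.12,0,0],[0,0,0,0,-0.15,0,0],[0,0,0,0,-0.15,0,0],[0,0,0,0,-0.15,0,0],[0,0,0,0,-0.15,0,0],[0,0,0,0,-0.15,0,0],[0,0,0,0,-0.15,0,0],[0,0,0,0,-0.15,0,0],[0,0,0,0,-0.15,0,0],[0,0,0,0,-0.15,0,0],[0,0,0,0,-0.15,0,0],[0,0,0,0,-0.15,0,0],[0,0,0,0,-0.12,0,0],[0,0,0,0,-0.06,0,0],[0,0,0,0,0,0,0]],
  ],
)

```text
clock: 9.55
position: [0.46, 0.2779, 0.3893]
ee_rot: [0.994, 0.105, -0.001, -0.0]
ft_force: [0.5, -0.1, 0.1]
grip_width: 0.002
grasp_force: 0.0
```

```bash
cat >> h.py <<'E'
w=lambda *p:O+RZ.apply(np.array(p)/1e3)
def prongs(n):
    a=shot(n,'p_'+n).astype(int);b,g,r=a[...,0],a[...,1],a[...,2]
    m=((b-r>60)&(b-g>40)).astype(np.uint8);k,_,s,c=cv2.connectedComponentsWithStats(m)
    for i in range(1,k):
        if s[i,4]>4: print(n,'blue',c[i].round(1),s[i].tolist())
def bar(th,r,h=0,x=0):
    c,s_=np.cos(th),np.sin(th);return w(x,119-r*c+h*s_,102+r*s_+h*c)
E
python3 -c "
from h import *
st();prongs('side');prongs('top')
for th in (1.6,1.7,1.8,1.9): print(th,[proj(n,[bar(th,r,-13) for r in (88,150,212)]).round(1).tolist() for n in ('side','top')])
o=RZ.inv()
print('tip pred earlier',proj('side',[w(3,-150.4,397.2),w(3,-150.4,380)]),'obs ~ (300.8,145)')
"
```

```text
t 9.55 rack XYZ [  0.5 256.1 389.3] F(rack) [ 0.49 -0.19  0.11] yaw 0.21 z [-0.002  0.    -1.   ] w 0.0
side blue [244.   85.6] [242, 85, 5, 2, 8]
side blue [242.8  91.4] [240, 91, 6, 2, 8]
side blue [248.9  94.2] [246, 93, 6, 4, 13]
side blue [254.1 114.9] [250, 113, 9, 5, 31]
side blue [257.2 134.5] [254, 132, 8, 6, 27]
top blue [104.5 116.8] [86, 97, 27, 33, 237]
top blue [190.7 192.4] [187, 187, 8, 12, 68]
top blue [201.4 198.5] [198, 194, 8, 11, 67]
top blue [211.1 203.8] [208, 200, 7, 10, 58]
1.6 [[[258.7, 137.8], [257.4, 120.7], [255.9, 102.3]], [[214.9, 203.3], [210.2, 196.9], [204.8, 189.7]]]
1.7 [[[257.6, 135.5], [255.3, 117.1], [252.9, 97.3]], [[211.5, 203.8], [204.1, 197.8], [195.7, 191.1]]]
1.8 [[[256.4, 133.5], [253.3, 113.9], [250.1, 93.2]], [[208.2, 204.3], [198.2, 198.8], [186.9, 192.7]]]
1.9 [[[255.3, 131.8], [251.4, 111.3], [247.4, 89.9]], [[204.9, 204.9], [192.5, 200.0], [178.6, 194.5]]]
tip pred earlier [[300.57994857 148.56362334]
 [300.40151351 154.22013587]] obs ~ (300.8,145)
```

Call:
send_rows(
  plan=[
    [[0,0,0,0,0,0.08,0],[0,0,0,0,0,0.12,0],[0,0,0,0,0,0.12,0],[0,0,0,0,0,0.12,0],[0,0,0,0,0.05,0.06,0],[0,0,0,0,0.08,0,0],[0,0,0,0,0.07,0,0],[0,0,0,0,0.03,0,0],[0,0,0,0,0.02,0,0],[0,0,0,0,0,0,0]],
  ],
)

```text
clock: 10.48
position: [0.4731, 0.2244, 0.2905]
ee_rot: [0.995, 0.101, 0.0, 0.0]
ft_force: [-0.3, 0.6, 0.5]
grip_width: 0.001
grasp_force: 0.0
```

```bash
python3 -c "
from h import *
st();prongs('side')"
```

```text
t 10.48 rack XYZ [  2.4 201.1 290.5] F(rack) [-0.18  0.61  0.48] yaw 0.202 z [ 0. -0. -1.] w 0.0
side blue [242.8  91.4] [240, 91, 6, 2, 8]
side blue [251.1  94.2] [246, 92, 10, 5, 29]
side blue [254.1 114.9] [250, 113, 9, 5, 31]
side blue [257.2 134.5] [253, 132, 9, 6, 28]
```

Call:
send_rows(
  plan=[
    [[0,0,0,0,0.015,0,0],[0,0,0,0,0.015,0,0],[0,0,0,0,0.015,0,0],[0,0,0,0,0.015,0,0],[0,0,0,0,0.015,0,0],[0,0,0,0,0.015,0,0],[0,0,0,0,0.015,0,0],[0,0,0,0,0.015,0,0],[0,0,0,0,0.015,0,0],[0,0,0,0,0.015,0,0]],
  ],
)

```text
clock: 11.37
position: [0.4789, 0.1963, 0.2907]
ee_rot: [0.995, 0.102, 0.0, -0.0]
ft_force: [0.4, 0.9, 2.1]
grip_width: -0.0
grasp_force: 1.0
```

```bash
python3 -c "
from h import *
st();prongs('side')"
```

```text
t 11.37 rack XYZ [  2.3 172.4 290.7] F(rack) [0.57 0.79 2.13] yaw 0.205 z [ 0.  0. -1.] w -0.0
side blue [242.8  91.6] [242, 91, 3, 2, 5]
side blue [251.5  96.3] [248, 95, 8, 4, 23]
side blue [254.8 116.1] [251, 114, 9, 5, 31]
side blue [257.7 135.3] [254, 133, 8, 5, 28]
```

Call:
send_rows(
  plan=[
    [[0,0,0,0,0.025,0,0],[0,0,0,0,0.04,0,0],[0,0,0,0,0.04,0,0],[0,0,0,0,0.04,0,0],[0,0,0,0,0.04,0,0],[0,0,0,0,0.04,0,0],[0,0,0,0,0.04,0,0],[0,0,0,0,0.04,0,0],[0,0,0,0,0.04,0.003,0],[0,0,0,0,0.04,0.005,0],[0,0,0,0,0.04,0.01,0],[0,0,0,0,0.04,0.01,0]],
  ],
)

```text
clock: 12.42
position: [0.4979, 0.1042, 0.2848]
ee_rot: [0.995, 0.102, 0.0, 0.0]
ft_force: [0.3, 1.1, 0.8]
grip_width: 0.002
grasp_force: 0.7
```

```bash
cat >> h.py <<'E'
def barfit():
    a=shot('top','p_top').astype(int);b,g,r=a[...,0],a[...,1],a[...,2]
    m=((b-r>60)&(b-g>40)).astype(np.uint8);m[:,:130]=0;k,_,s,c=cv2.connectedComponentsWithStats(m)
    print('top',[(c[i].round(1).tolist(),int(s[i,4])) for i in range(1,k) if s[i,4]>4])
    for th in np.arange(0,1.8,.1): print(round(th,2),*[proj(n,[bar(th,q,-13) for q in (88,150,212)]).round(0).astype(int).tolist() for n in ('side','top')])
E
python3 -c "
from h import *
st();prongs('side');barfit()"
```

```text
t 12.42 rack XYZ [  2.2  78.4 284.8] F(rack) [0.47 1.   0.75] yaw 0.204 z [ 0. -0. -1.] w 0.0
side blue [244.2  85.7] [242, 85, 6, 3, 13]
side blue [244.5  91.4] [239, 90, 11, 4, 19]
side blue [264.  120.5] [262, 120, 5, 2, 6]
side blue [263.5 134.8] [260, 133, 8, 5, 25]
side blue [262.4 146.9] [260, 145, 7, 5, 24]
top [([237.6, 186.7], 10)]
0.0 [[271, 182], [279, 198], [288, 215]] [[248, 209], [269, 206], [291, 203]]
0.1 [[271, 180], [279, 194], [288, 210]] [[248, 208], [269, 204], [291, 201]]
0.2 [[270, 178], [279, 191], [288, 205]] [[248, 207], [269, 203], [291, 199]]
0.3 [[270, 175], [278, 187], [287, 199]] [[247, 206], [268, 202], [289, 197]]
0.4 [[270, 173], [278, 182], [286, 192]] [[246, 206], [266, 200], [287, 195]]
0.5 [[269, 170], [277, 177], [285, 185]] [[245, 205], [264, 199], [284, 193]]
0.6 [[269, 167], [276, 172], [283, 177]] [[243, 204], [261, 198], [280, 192]]
0.7 [[268, 164], [275, 167], [281, 169]] [[241, 204], [258, 197], [276, 191]]
0.8 [[267, 161], [273, 161], [279, 161]] [[239, 203], [254, 197], [270, 189]]
0.9 [[267, 158], [271, 156], [277, 153]] [[237, 203], [250, 196], [264, 188]]
1.0 [[266, 155], [270, 150], [274, 145]] [[234, 203], [245, 196], [257, 188]]
1.1 [[265, 152], [268, 145], [271, 136]] [[231, 203], [240, 195], [249, 187]]
1.2 [[263, 149], [266, 139], [268, 129]] [[228, 203], [234, 195], [241, 187]]
1.3 [[262, 146], [264, 134], [265, 121]] [[225, 203], [228, 195], [232, 187]]
1.4 [[261, 143], [262, 129], [262, 114]] [[222, 203], [222, 196], [223, 188]]
1.5 [[260, 140], [259, 125], [259, 108]] [[218, 203], [216, 196], [214, 189]]
1.6 [[259, 138], [257, 121], [256, 102]] [[215, 203], [210, 197], [205, 190]]
1.7 [[258, 136], [255, 117], [253, 97]] [[212, 204], [204, 198], [196, 191]]
```

Call:
send_rows(
  plan=[
    [[0,0,0,0,0.04,0.01,0],[0,0,0,0,0.042,0.01,0],[0,0,0,0,0.042,0.012,0],[0,0,0,0,0.042,0.015,0],[0,0,0,0,0.042,0.02,0],[0,0,0,0,0.042,0.023,0],[0,0,0,0,0.042,0.026,0],[0,0,0,0,0.042,0.028,0],[0,0,0,0,0.038,0.03,0],[0,0,0,0,0.038,0.032,0],[0,0,0,0,0.036,0.034,0]],
  ],
)

```text
clock: 13.43
position: [0.5159, 0.0169, 0.2362]
ee_rot: [0.995, 0.102, -0.0, 0.0]
ft_force: [0.5, 0.4, 0.6]
grip_width: -0.003
grasp_force: 0.4
```

```bash
python3 -c "
from h import *
st();prongs('side')"
```

```text
t 13.43 rack XYZ [  2.1 -10.8 236.2] F(rack) [0.59 0.27 0.64] yaw 0.204 z [-0. -0. -1.] w -0.0
side blue [244.2  85.6] [242, 85, 6, 3, 12]
side blue [245.4  91. ] [240, 89, 12, 4, 22]
side blue [266.7 162.9] [265, 161, 4, 4, 9]
side blue [272.5 162.8] [271, 161, 5, 4, 13]
```

Call:
send_rows(
  plan=[
    [[0,0,0,0,0.034,0.04,0],[0,0,0,0,0.034,0.044,0],[0,0,0,0,0.034,0.045,0],[0,0,0,0,0.034,0.045,0],[0,0,0,0,0.026,0.045,0],[0,0,0,0,0.025,0.045,0],[0,0,0,0,0.022,0.045,0],[0,0,0,0,0.02,0.045,0],[0,0,0,0,0.012,0.03,0],[0,0,0,0,0.01,0.02,0]],
  ],
)

```text
clock: 14.32
position: [0.5257, -0.0316, 0.155]
ee_rot: [0.995, 0.102, -0.0, -0.0]
ft_force: [0.0, 0.7, 0.4]
grip_width: -0.002
grasp_force: 0.3
```

```bash
python3 -c "
from h import *
st();prongs('side')
for th in np.arange(0,.5,.05): print(round(th,2),proj('side',[bar(th,q,h,x) for q in (88,150) for h,x in ((-13,0),(-13,-4))]).round(1).tolist())"
```

```text
t 14.32 rack XYZ [  1.8 -60.2 155. ] F(rack) [0.15 0.71 0.44] yaw 0.204 z [-0.001  0.    -1.   ] w -0.0
side blue [276. 186.] [275, 185, 3, 3, 5]
0.0 [[270.5, 181.6], [269.2, 182.0], [279.1, 197.7], [277.7, 198.1]]
0.05 [[270.5, 180.7], [269.2, 181.1], [279.1, 196.1], [277.7, 196.6]]
0.1 [[270.5, 179.8], [269.2, 180.2], [279.1, 194.4], [277.7, 194.9]]
0.15 [[270.5, 178.8], [269.2, 179.2], [279.0, 192.6], [277.6, 193.1]]
0.2 [[270.4, 177.7], [269.1, 178.2], [278.8, 190.7], [277.5, 191.2]]
0.25 [[270.3, 176.6], [269.0, 177.0], [278.7, 188.7], [277.3, 189.2]]
0.3 [[270.2, 175.4], [268.9, 175.9], [278.4, 186.6], [277.0, 187.1]]
0.35 [[270.1, 174.2], [268.7, 174.6], [278.1, 184.4], [276.7, 184.8]]
0.4 [[269.9, 172.9], [268.5, 173.4], [277.8, 182.1], [276.4, 182.5]]
0.45 [[269.7, 171.6], [268.3, 172.0], [277.3, 179.7], [275.9, 180.1]]
```

Call:
send_rows(
  plan=[
    [[0,0,0,0,0.008,0.03,0],[0,0,0,0,0.008,0.03,0],[0,0,0,0,0.007,0.03,0],[0,0,0,0,0.006,0.03,0],[0,0,0,0,0.005,0.025,0],[0,0,0,0,0.005,0.02,0],[0,0,0,0,0.005,0.02,0],[0,0,0,0,0,0.015,0]],
  ],
)

```text
clock: 15.03
position: [0.5277, -0.0402, 0.1156]
ee_rot: [0.995, 0.102, -0.0, 0.0]
ft_force: [0.2, -0.6, 1.2]
grip_width: 0.002
grasp_force: 0.3
```

```bash
python3 -c "
from h import *
st();prongs('side')"
```

```text
t 15.03 rack XYZ [  2.  -69.1 115.6] F(rack) [ 0.12 -0.61  1.22] yaw 0.204 z [-0. -0. -1.] w 0.0
side blue [276.8 194.8] [276, 194, 3, 3, 6]
```

Call:
send_rows(
  plan=[
    [[0,0,0,0,0,0.01,0],[0,0,0,0,0,0.01,0],[0,0,0,0,0,0.008,0],[0,0,0,0,0,0.008,0],[0,0,0,0,0,0.007,0],[0,0,0,0,0,0.007,0],[0,0,0,0,0,0,0]],
  ],
)

```text
clock: 15.67
position: [0.5277, -0.04, 0.1059]
ee_rot: [0.995, 0.102, -0.0, 0.0]
ft_force: [0.9, 0.5, -0.8]
grip_width: 0.0
grasp_force: 0.0
```

```bash
python3 -c "
from h import *
st();prongs('side')"
```

```text
t 15.67 rack XYZ [  2.  -68.8 105.9] F(rack) [ 1.01  0.29 -0.75] yaw 0.204 z [-0. -0. -1.] w 0.0
side blue [268.2 181.4] [267, 181, 3, 2, 5]
side blue [276.8 196.8] [276, 196, 3, 3, 6]
```

Call:
send_rows(
  plan=[
    [[0,0,0,0,0,0.005,0],[0,0,0,0,0,0.005,0],[0,0,0,0,0,0.005,0],[0,0,0,0,0,0.005,0],[0,0,0,0,0,0,0]],
  ],
)

```text
clock: 16.13
position: [0.5277, -0.04, 0.1019]
ee_rot: [0.995, 0.102, -0.0, 0.0]
ft_force: [-0.3, -0.1, -0.5]
grip_width: 0.005
grasp_force: 0.0
```

```bash
python3 -c "
from h import *
st();prongs('side')"
```

```text
t 16.13 rack XYZ [  2.1 -68.9 101.9] F(rack) [-0.29 -0.08 -0.49] yaw 0.204 z [-0. -0. -1.] w 0.0
side blue [268.5 182. ] [268, 181, 2, 3, 6]
side blue [276.8 197.8] [276, 197, 3, 3, 6]
```

Call:
send_rows(
  plan=[
    [[0,0,0,0,0,0.005,0],[0,0,0,0,0,0.005,0]],
  ],
)

```text
clock: 16.35
position: [0.5278, -0.04, 0.1001]
ee_rot: [0.995, 0.102, 0.0, 0.0]
ft_force: [-0.5, -0.1, 0.3]
grip_width: 0.003
grasp_force: 0.2
```

```bash
python3 -c "
from h import *
st();prongs('side')"
```

```text
t 16.35 rack XYZ [  2.2 -68.9 100.1] F(rack) [-0.49  0.05  0.31] yaw 0.204 z [ 0. -0. -1.] w 0.0
side blue [268.4 182.2] [268, 181, 2, 3, 5]
side blue [276.8 197.8] [276, 197, 3, 3, 6]
```

Call:
send_rows(
  plan=[
    [[0,0,0,0,0,0.004,0],[0,0,0,0,0,0.004,0],[0,0,0,0,0,0,0]],
  ],
)

```text
clock: 16.65
position: [0.5277, -0.04, 0.0983]
ee_rot: [0.995, 0.102, -0.0, 0.0]
ft_force: [0.3, -0.4, 0.2]
grip_width: 0.002
grasp_force: 0.0
```

```bash
python3 -c "
from h import *
st();prongs('side')"
```

```text
t 16.65 rack XYZ [  2.1 -68.9  98.3] F(rack) [ 0.2  -0.41  0.23] yaw 0.204 z [-0. -0. -1.] w 0.0
side blue [268.2 182.2] [267, 181, 3, 3, 6]
side blue [277.2 198.2] [276, 197, 3, 3, 6]
```

Call:
send_rows(
  plan=[
    [[0,0,0,0,0,0.004,0],[0,0,0,0,0,0.004,0]],
  ],
)

```text
clock: 16.87
position: [0.5278, -0.04, 0.0969]
ee_rot: [0.995, 0.102, 0.0, 0.0]
ft_force: [0.5, 0.5, 1.5]
grip_width: 0.002
grasp_force: 0.2
```

```bash
python3 -c "
from h import *
st();prongs('side')"
```

```text
t 16.87 rack XYZ [  2.1 -68.9  96.9] F(rack) [0.55 0.39 1.46] yaw 0.204 z [ 0. -0. -1.] w 0.0
side blue [268.2 182.4] [267, 182, 3, 2, 5]
side blue [277.2 198.4] [276, 198, 3, 2, 5]
```

Call:
send_rows(
  plan=[
    [[0,0,0,0,0,0.003,0],[0,0,0,0,0,0.003,0]],
  ],
)

```text
clock: 17.08
position: [0.5278, -0.04, 0.0957]
ee_rot: [0.995, 0.102, 0.0, 0.0]
ft_force: [0.2, 0.2, -0.3]
grip_width: 0.002
grasp_force: 0.2
```

```bash
python3 -c "
from h import *
st();prongs('side')"
```

```text
t 17.08 rack XYZ [  2.1 -68.9  95.7] F(rack) [ 0.25  0.17 -0.35] yaw 0.204 z [ 0. -0. -1.] w 0.0
side blue [268.2 182.4] [267, 182, 3, 2, 5]
side blue [277. 199.] [276, 198, 3, 3, 7]
```

Call:
send_rows(
  plan=[
    [[0,0,0,0,0,0.003,0],[0,0,0,0,0,0.003,0],[0,0,0,0,0,0.003,0]],
  ],
)

```text
clock: 17.38
position: [0.5279, -0.0401, 0.0942]
ee_rot: [0.995, 0.102, 0.0, 0.0]
ft_force: [-5.9, 0.1, 10.5]
grip_width: 0.0
grasp_force: 5.4
```

```bash
python3 -c "
from h import *
st();prongs('side')"
```

```text
t 17.38 rack XYZ [  2.2 -68.9  94.2] F(rack) [-5.73  1.3  10.47] yaw 0.204 z [ 0. -0. -1.] w 0.0
side blue [268.3 182.9] [267, 182, 3, 3, 7]
side blue [277.2 199.2] [276, 198, 3, 3, 6]
```

The force rose to 10 N, so the bar is at its stop. I'll lift off straight up and clear the view.

Call:
send_rows(
  plan=[
    [[0,0,0,0,0,-0.02,0],[0,0,0,0,0,-0.05,0],[0,0,0,0,0,-0.15,0],[0,0,0,0,0,-0.15,0],[0,0,0,0,0,-0.15,0],[0,0,0,0,0,-0.15,0],[0,0,0,0,0.1,-0.15,0],[0,0,0,0,0.15,-0.1,0],[0,0,0,0,0.15,0,0],[0,0,0,0,0.15,0,0],[0,0,0,0,0.15,0,0],[0,0,0,0,0.15,0,0],[0,0,0,0,0.1,0,0],[0,0,0,0,0,0,0]],
  ],
)

```text
clock: 18.6
position: [0.5657, -0.2314, 0.2777]
ee_rot: [0.995, 0.099, -0.0, 0.001]
ft_force: [-0.6, -0.7, -0.5]
grip_width: -0.002
grasp_force: 0.0
```

```bash
python3 -c "
from h import *
st();prongs('side');prongs('top')
a=cv2.imread('pics/raw_p_side.png').astype(int);b=cv2.imread('pics/raw_p_top.png').astype(int)
s2=cv2.imread('pics/raw_s2.png').astype(int);t2=cv2.imread('pics/raw_t2.png').astype(int)
# cassettes vs. their picture after righting
def sh(A,B,r0,r1,c0,c1):
    m=cv2.matchTemplate(A[r0-8:r1+8,c0-8:c1+8].astype(np.uint8),B[r0:r1,c0:c1].astype(np.uint8),cv2.TM_CCOEFF_NORMED);v=cv2.minMaxLoc(m);return round(v[1],2),v[3][0]-8,v[3][1]-8
print('slumped L/R side',sh(a,s2,210,240,250,268),sh(a,s2,190,222,298,318))
print('upright L/R side',sh(a,s2,175,200,236,252),sh(a,s2,162,188,282,298))
print('slumped top',sh(b,t2,170,190,270,286),'upright top',sh(b,t2,175,200,228,242),sh(b,t2,222,245,230,248))
"
```

```text
t 18.6 rack XYZ [ 2.000e-01 -2.640e+02  2.777e+02] F(rack) [-0.71 -0.55 -0.49] yaw 0.198 z [-0.001 -0.001 -1.   ] w -0.0
side blue [268.2 182.7] [267, 182, 3, 3, 6]
side blue [277.2 199.2] [276, 198, 3, 3, 6]
side blue [285.8 216. ] [285, 215, 3, 3, 6]
top blue [101.9 116.7] [82, 97, 31, 33, 277]
top blue [ 93.1 206. ] [85, 198, 17, 17, 205]
top blue [271.2 200.2] [270, 200, 4, 2, 5]
top blue [249.4 203.2] [248, 203, 4, 2, 5]
top blue [294.5 205. ] [293, 204, 4, 3, 8]
top blue [272.5 208. ] [271, 207, 4, 3, 12]
top blue [250.6 210.9] [249, 210, 4, 3, 11]
slumped L/R side (1.0, 0, 0) (0.86, -8, 3)
upright L/R side (1.0, 0, 0) (0.99, 0, 0)
slumped top (1.0, 0, 0) upright top (0.9, 0, 0) (1.0, 0, 0)
```

The bar has stayed at its stop, and both cassettes match their earlier pictures exactly. The one poor match, the right end of the slumped cassette in the side view, is covered by the gripper. The top view confirms that end. Handing in.

```bash
python3 -c "
from workcell import job
print(job.hand_in())"
```

```text
the job is handed in; nothing more can be done
None
```

The slumped cassette now stands upright in its own slot, the retaining bar is all the way down, the other cassette did not move, and the job is handed in; no verdict came back.

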